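# Mount a chromatography column between the cups of a column clamp

## Task

Take the longer of the two steel columns from the sloping stand and lay it in the V-rests of the column clamp, then slide the tailstock (the block with the black knob) in until the column is held snugly between the two cups, both of its shoulders up against them. Lay the column down rather than dropping it, leave the shorter column in the stand, and do not disturb the bottles or the wrench.

Things in the scene. Friction and masses are not known exactly. Their poses are not given: they have to be found in the camera images.
- long_column: the longer steel column, a round rod 170 mm long: a body 146 mm long, 16 mm in diameter, stepped down at a flat shoulder at each end to a nose 12 mm long, 10 mm in diameter; the same either way round, 150 to 310 g. It starts in one of the stand's two places, sloping 0.52 rad from level. Origin: tip of the lower nose, on the axis; x runs along the column, upwards at the start.
- long_column_mid (a point): middle of the longer column, on its axis; axes as the column's
- short_column: the shorter steel column, 130 mm long, otherwise alike (16 mm body, 12 mm noses), in the stand's other place; origin at the tip of its lower nose, x along it, upwards. To be left there.
- stand: fixed grey stand, 170 wide, 150 deep, 120 mm high: a plate sloping 0.52 rad, rising along x (towards the robot), with two places at y = +50 and -50 mm, each two V-rests 8 mm wide and a stop at the foot. A column's axis is 30 mm above the plate; the rests are 55 mm below and 26 mm above the long column's middle, along it. Origin: on the bench below its middle.
- clamp: fixed column clamp: grey base 90 x 380 x 14 mm along its y; a fixed head block (86 mm high, at +y) and a sliding tailstock (at -y) with steel cups facing each other; between them two V-rests 8 mm wide at y = +42 and -42 mm, 33 mm wide at their tops, 66 mm above the work surface. Origin: on the work surface, under the middle of the seated column; z up.
- seat_mid (a point): where the held column's middle is: on the cups' axis, 60 mm above the work surface; axes as the clamp's (y towards the head cup, z up). Cups: 30 mm outside, bore 15 mm, 15 mm deep; a nose enters until the shoulder meets the cup's face. Head cup's face at y = +73 mm, tail cup's face at y = -(153 mm - tail joint value).
- tail (a joint): position of the tailstock in m: 0 fully back; grows as it moves towards the head cup (+y of the clamp), stop at 0.095. At 0.080 the long column is held with both shoulders against the cups. Stays where it is left; about 3 N to move it.
- tail_knob (a point): on the tailstock's black upright round knob, 22 mm in diameter, 44 mm high (86 to 130 mm above the work surface); this point is on its axis, 112 mm above the work surface. It moves with the tailstock; its axis lies 38 mm behind the tail cup's face.
- amber_bottle: amber glass bottle, 72 mm across, 150 mm high; origin under its base. Bystander.
- clear_bottle: clear glass bottle with a cap, 72 mm across, 150 mm high; origin under its base. Bystander.
- wrench: wrench, 160 mm long, lying on the bench; bystander.
Not all that is in view belongs to the job. What is shaped like the long_column but blue, brown or turquoise is not meant.

How it is judged (in metres and radians):
At the end, for the whole second after the job is handed in: The longer column lies level between the cups, its middle within 5 mm of the cups' axis and 6 mm along it, within 3 degrees of the axis, the tailstock slid in to within 3.5 mm of touching both shoulders (joint above 0.0765), the column released and at rest (x of long_column_mid in the frame of seat_mid between -0.005 and 0.005 m and y of long_column_mid in the frame of seat_mid between -0.006 and 0.006 m and z of long_column_mid in the frame of seat_mid between -0.005 and 0.005 m and angle between the x axis of long_column and the y axis of clamp, either way round below 0.05 rad and value of joint tail above 0.0765 m and linear speed of long_column below 0.02 m/s and contact force between the fingers and long_column below 0.2 N).
It fails at once if the column is dropped: it falls free faster than 0.7 m/s (about 25 mm) (linear speed of long_column above 0.7 m/s and contact force between the fingers and long_column below 0.05 N).
It fails at once if the shorter column is moved more than 30 mm (distance of short_column from where it was at the start of the episode above 0.03 m).
It fails at once if a bottle or the wrench is moved more than 40 mm (distance of any of amber_bottle, clear_bottle, wrench from where it was at the start of the episode above 0.04 m).
It also fails if it takes over 58 s, if anything falls off the work surface, if the arm or the gripper's body presses on something with over 40 N, if the wrist force passes 120 N, or if a joint passes its speed limit or range.

## Robot

A 6-joint arm with a two-finger parallel gripper is mounted at the origin on the work surface. World frame = base frame: x ahead of the robot, y to its left, z up, the work surface at z = 0. Lengths are in mm, angles in rad, forces in N, time in s.
With the tool pointing down it reaches from about 375 to 900 mm from the base axis. Payload 3.1 kg.
Tool frame: the origin (TCP) lies at the very end of the fingers, on their centre line; the grasp point (between the pads) lies 19 mm behind it; z points along the fingers, y is the line along which they close (so a half turn about z gives the same grasp; the last joint's range is limited). The gripper opens to 87 mm and grips with 3 to 60 N. Pads are 19 mm wide; open, the fingers measure 117 mm over their backs; the gripper's body (75 mm by 190 mm) begins 51 mm behind the grasp point.
Start: joints at [1.065, 0.527, 1.433, -0, 1.181, -0.178], TCP at [201.184, 591.711, 222.548] pointing down, gripper open.
Joint ranges: [-3.08, 3.08], [-0.75, 2.2], [0.22, 2.44], [-1.43, 4.57], [0, 2.65], [-2.85, 2.85]. Speed limits (rad/s): [2.79, 2.79, 3.14, 3.14, 3.14, 3.14].

## Interface

Orientations are given as a unit quaternion [x, y, z, w].
In Python, from cell import env gives the robot as it stands.
- The arm moves only by the tool drive_tool, never from a script. Its argument "plan" is a list of rows, each an object with "grip": the finger opening in m, from 0 to 0.087; "offset": the shift along the tool's x, y, z in m, a list of three; "twist": the turn about the tool's z in degrees. A call has 1 to 5 rows; each row is the pose to reach, as a shift and turn from the pose commanded when the call began, along the tool's axes at that moment; what a row does not reach only later rows make up. A row lasts 1/10 s, in which the tool goes at most 50 mm and 8.59 degrees, less where a joint would pass 70% of its speed; a pose out of reach is approached as far as the arm can. A call with a gripper value outside its range is refused whole. The fingers move at their own pace and stop on an object; "force" is the grip in N (left out, the last holds). Time passes only in rows, so rows that repeat a pose let the fingers close. It gives the time, the measured TCP pose, the force, the opening and the grip force at its end, in the units of the state.
- env.state(): the state, without advancing time (a new reading comes with each control period).
- env.camera(name): name is "scene" or "top" or "wrist"; returns a dict with "color" (400x640x3 uint8, red, green, blue), "z_map" (400x640 float32, mm along the optical axis (not along the pixel's ray), 0 where there is no reading), "fx", "fy", "cx", "cy" (pixels), "origin" and "attitude" of the camera in the world. Camera axes: x right, y down, z forward; pixel columns grow to the right and rows downward; lengths in mm; the calibration is good to about 2 mm. The wrist camera is an equidistant fisheye: a pixel r from the principal point sees the ray r / f radians off the axis. A picture is of the moment at which its call begins.
- env.close_job(): hands the job in; it is judged then, once.
The state is a dict: "t": time; "q": joint angles; "joint_velocities": joint speeds; "tau": joint torques, N m; "tcp_pos": TCP position; "eef_rot": TCP orientation; "wrist_force": force on the tool from outside, world axes, zero at the start; "ft_torque": the same for the moment, N m; "grip_width": opening from 0.0 (shut) to 1.0 (fully open); "gripper_force": force on a finger pad.
Only numpy, scipy, OpenCV 4.12 (cv2) and the standard library are available. Lean on these libraries where they do the work, as an engineer would, in place of code of your own. Each camera call takes 0.05 s, during which the arm holds its last target. There are 200 camera calls.

## Working session

There is one attempt and no reset: what is moved stays moved. The work goes in short steps, Python scripts to look and compute and a tool call to move; the robot and the scene stay as the last step left them, time stands still between calls to the robot, and variables do not carry over. Pictures are saved under pics/ and viewed, at most 11 in all, crops included, and the job is handed in when it is done.

Besides the shell and the picture viewer there is one more tool, called as name(argument=value, ...) on one line, values as JSON. drive_tool: Moves the arm, as the interface text tells. Its arguments: {"type":"object","properties":{"plan":{"type":"array","items":{"type":"object","properties":{"grip":{"type":"number"},"offset":{"type":"array","items":{"type":"number"}},"twist":{"type":"number"}}}},"force":{"type":"number"}},"required":["plan"]}

```bash
ls; mkdir -p pics
cat > h.py <<'E'
import numpy as np,cv2
from scipy.spatial.transform import Rotation as R
from cell import env
def cam(n):
    c=env.camera(n); np.savez('last_'+n,**{k:np.array(v) for k,v in c.items()}); return c
def pts(c):
    z=c['z_map'];v,u=np.mgrid[:400,:640]
    P=np.dstack([(u-c['cx'])/c['fx']*z,(v-c['cy'])/c['fy']*z,z])
    return P@R.from_quat(c['attitude']).as_matrix().T+np.array(c['origin'])
E
python3 - <<'E'
from h import *
for n in ('scene','top'):
    c=cam(n); cv2.imwrite(f'pics/{n}0.png',c['color'][:,:,::-1]); print(n,c['fx'],c['cx'],c['cy'],c['origin'],c['attitude'],(c['z_map']>0).mean())
print(env.state())
E
```

```text
pics
scene 402.3917508258073 318.844638488627 198.10014986391417 [1221.75801775  526.52973999  839.53242768] [ 0.44293535  0.81378619 -0.32779749 -0.18468657] 0.99608203125
top 452.061125160245 314.2989656953818 194.40917705850958 [ 483.64914776  133.44790918 1446.2494956 ] [ 0.70713015 -0.70606189  0.03193384 -0.02058633] 0.99596484375
{'t': 0.1, 'q': array([ 1.06446188e+00,  5.28371680e-01,  1.43375056e+00, -2.63314596e-05,
        1.18139325e+00, -1.78526729e-01]), 'joint_velocities': array([-1.69044705e-03, -2.99601905e-03, -3.55826178e-03, -7.48068067e-04,
        8.07191232e-05, -1.00005234e-03]), 'tau': array([-1.90813425e-04, -4.40987456e+01, -1.77150929e+01,  6.34915754e-02,
        5.33531466e-02, -5.40097017e-05]), 'tcp_pos': array([200.90705458, 591.14694849, 221.67792939]), 'eef_rot': array([ 1.63165958e-01,  9.86598168e-01, -9.09687275e-04, -3.11354098e-04]), 'wrist_force': array([ 0.407915  ,  0.17275134, -0.39094996]), 'ft_torque': array([-0.05656834, -0.0302189 , -0.0196589 ]), 'gripper_force': 0.0, 'grip_width': 0.9998184657278771}
```

View pics/scene0.png

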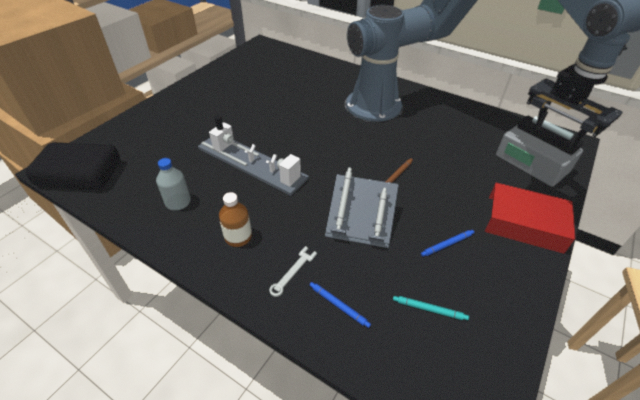

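View pics/top0.png

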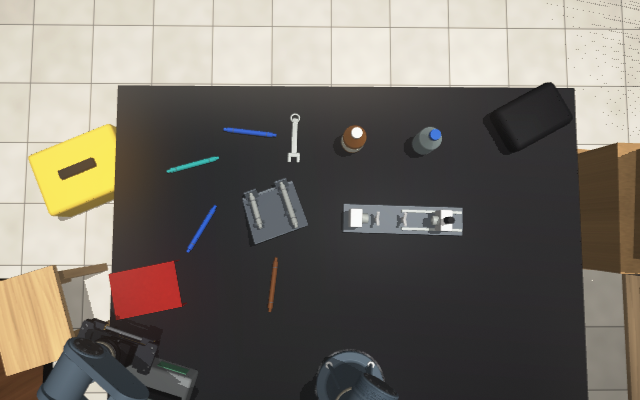

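The scene view shows the stand at about (363,210), with the longer column on its left at (345,200), the clamp at (250,160) and the knob at (219,124). The top view shows the stand at (275,210), columns at (290,204) and (254,210), and the clamp at (403,219) with the knob at (448,219).

Run:
```python
from h import *
L=lambda n:{k:v for k,v in np.load(f'last_{n}.npz').items()}
im=[]
for n,(u0,u1,v0,v1) in {'top':(235,315,170,250),'scene':(320,405,160,250)}.items():
    c=L(n);P=pts(c);im.append(cv2.resize(c['color'][v0:v1,u0:u1,::-1],(390,390),interpolation=cv2.INTER_CUBIC))
    Q=P[v0:v1,u0:u1].reshape(-1,3);C=c['color'][v0:v1,u0:u1].reshape(-1,3).astype(int)
    k=(Q[:,2]>15)&(Q[:,2]<160)
    # plate: RANSAC plane with slope .52
    Qk=Q[k];rng=np.random.default_rng(0);best=None
    for _ in range(800):
        a,b,d=Qk[rng.choice(len(Qk),3,False)];N=np.cross(b-a,d-a);N/=np.linalg.norm(N)+1e-9
        N*=np.sign(N[2]+1e-12)
        if abs(np.arccos(min(1,N[2]))-.52)>.1:continue
        m=abs((Qk-a)@N)<3
        if best is None or m.sum()>best.sum():best=m
    q=Qk[best];m=q.mean(0);N=np.linalg.svd(q-m)[2][2];N*=np.sign(N[2])
    h=(Q-m)@N
    print(n,'plane',N,m,'tilt',np.arccos(N[2]),'yaw',np.degrees(np.arctan2(-N[1],-N[0])),best.sum(),k.sum())
    # rods: points 26..42 above the plate
    s=k&(h>27)&(h<45)
    lab=np.zeros((v1-v0,u1-u0),np.uint8);lab.ravel()[s]=1
    nn,l,st,_=cv2.connectedComponentsWithStats(lab)
    for i in range(1,nn):
        if st[i,4]<25:continue
        w=Q[l.ravel()==i];mm=w.mean(0);d=np.linalg.svd(w-mm)[2][0];d*=np.sign(d[2]);t=(w-mm)@d
        print(' rod',st[i],mm.round(1),d.round(3),'ext',t.min().round(),t.max().round(),'h',np.percentile(h[l.ravel()==i],[5,50,95]).round(1))
cv2.imwrite('pics/crop1.png',np.hstack(im))
# clamp
for n,(u0,u1,v0,v1) in {'top':(335,470,195,245),'scene':(190,312,110,195)}.items():
    c=L(n);P=pts(c);Q=P[v0:v1,u0:u1].reshape(-1,3)
    for lo,hi in((8,20),(50,72),(78,92),(100,135)):
        s=(Q[:,2]>lo)&(Q[:,2]<hi);lab=s.reshape(v1-v0,u1-u0).astype(np.uint8)
        nn,l,st,_=cv2.connectedComponentsWithStats(lab)
        for i in range(1,nn):
            if st[i,4]<8:continue
            w=Q[l.ravel()==i]; r=cv2.minAreaRect(w[:,:2].astype(np.float32)); print(n,lo,st[i,4],w.mean(0).round(1),'rect',np.round(r[0],1),np.round(r[1],1),round(r[2],1))
```

```text
top plane [0.46749931 0.16504132 0.86845021] [523.19613486 232.27920001  57.26618479] tilt 0.5187286102825367 yaw -160.5554349863726 1472 2610
 rod [ 39   8  24  50 312] [565.9 193.6  82.7] [-0.817 -0.299  0.493] ext -85.0 94.0 h [29.4 36.  41.5]
 rod [  9  19  21  40 247] [548.  293.   72.5] [-0.822 -0.293  0.489] ext -67.0 75.0 h [28.5 35.3 40.8]
scene plane [0.46407738 0.17086236 0.8691595 ] [531.4798524  234.24946922  52.2431434 ] tilt 0.5172961371876416 yaw -159.78748200309494 2348 3597
 rod [ 10   8  22  66 439] [573.1 194.   78.5] [-0.819 -0.3    0.489] ext -80.0 97.0 h [29.2 35.6 40.3]
 rod [ 48  28  22  53 373] [552.8 292.6  69.8] [-0.824 -0.301  0.481] ext -62.0 73.0 h [28.9 35.5 40.2]
top 8 2339 [ 510.7 -163.4   14.1] rect [ 511.3 -170.5] [380.8  95.5] 89.4
top 50 28 [ 524.  -264.5   65. ] rect [ 523.1 -265.5] [17.6 30.7] 42.5
top 50 40 [513.  -83.1  59.2] rect [513.1 -83.3] [ 8.6 40.1] 88.1
top 50 10 [527.9 -43.8  65.8] rect [526.7 -44.2] [ 6.4 12.5] 0.2
top 50 35 [ 511.6 -167.    59.3] rect [ 511.6 -167.7] [ 9.4 37.1] 86.4
top 50 18 [507.9 -44.5  69.7] rect [509.8 -43.1]
[... 310 characters left out ...]
 [ 528.4 -156.2   12.1] rect [ 518.1 -169.8] [379.1  92.5] 88.2
scene 50 157 [ 524.4 -268.8   62.2] rect [ 522.8 -270.6] [44.5 71.3] 61.2
scene 50 17 [ 504.6 -167.6   55.9] rect [ 504.8 -168.1] [13.4  8.5] 1.2
scene 50 10 [ 531.5 -166.7   56.9] rect [ 531.  -167.3] [13.8  5.6] 4.7
scene 50 20 [508.1 -83.5  56.8] rect [507.9 -83.3] [14.8  8.8] 4.8
scene 50 10 [534.5 -83.9  58.1] rect [534.3 -85.4] [10.8 10.8] 3.7
scene 50 143 [533.4 -11.7  61.7] rect [531.5 -16.8] [50.1 64.3] 24.2
scene 78 135 [ 518.5 -282.9   83.2] rect [ 514.6 -285.9] [36.7 64.8] 88.2
scene 78 183 [524.5 -13.3  82.9] rect [522.1 -14.4] [59.5 38.2] 0.8
scene 100 73 [ 518.  -284.1  117.1] rect [ 515.1 -286.8] [20.2 20. ] 35.4
```

View pics/crop1.png

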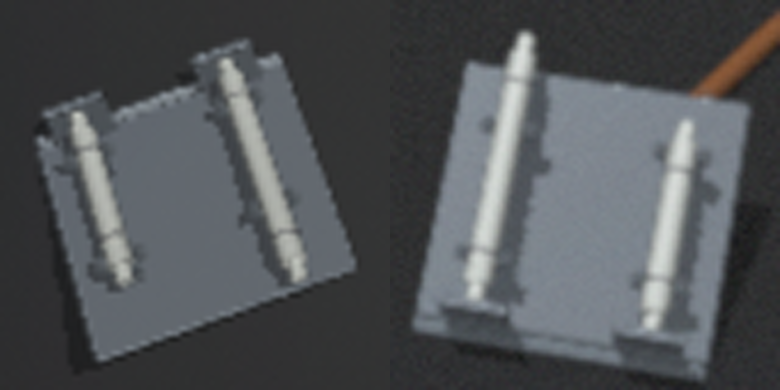

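The crop shows the long column on the right in the top view, running (228,65) to (297,275), and on the left in the scene view. Its middle is near (561,191,78), its level heading is about 20°, and its upper end points to the robot. I'll move above it.

```bash
cat >> h.py <<'E'
def go(x,y,z,yaw):
    "offset (tool axes, m) and twist (deg) to put TCP at x,y,z (mm) with tool y at world yaw (deg)"
    s=env.state();M=R.from_quat(s['eef_rot']).as_matrix()
    y0=np.degrees(np.arctan2(M[1,1],M[0,1]));tw=-((yaw-y0+180)%360-180)
    print('t',round(s['t'],2),'tcp',s['tcp_pos'].round(1),'yaw',y0.round(2),'F',s['wrist_force'].round(1),'q6',s['q'][5].round(2),'grip',round(s['grip_width']*87,1),round(s['gripper_force'],1))
    print(' offset',(M.T@(np.array([x,y,z])-s['tcp_pos'])/1000).round(4),'twist',round(tw,1))
E
python3 -c "
from h import *
go(561.5,191,200,-70)"
```

```text
t 0.1 tcp [200.9 591.1 221.7] yaw 71.22 F [ 0.4  0.2 -0.4] q6 -0.18 grip 87.0 0.0
 offset [-0.4702 -0.2627  0.022 ] twist 141.2
```

drive_tool(plan=[{"offset": [-0.04,-0.022,0],"twist": 8.5,"grip": 0.087},{"offset": [-0.08,-0.045,0],"twist": 17,"grip": 0.087},{"offset": [-0.12,-0.067,0],"twist": 25.5,"grip": 0.087},{"offset": [-0.16,-0.09,0],"twist": 34,"grip": 0.087},{"offset": [-0.2,-0.112,0],"twist": 42.5,"grip": 0.087}], force=20)

```text
t: 0.6
tcp_pos: [355.0, 419.6, 222.2]
eef_rot: [0.512, 0.859, -0.0, -0.0]
wrist_force: [0.5, -0.4, 0.5]
grip_width: 1.0
gripper_force: 0.0
```

```bash
python3 -c "
from h import *
go(561.5,191,200,-70)"
```

```text
t 0.6 tcp [355.  419.6 222.2] yaw 28.39 F [ 0.5 -0.4  0.5] q6 0.17 grip 87.0 0.0
 offset [-0.2993  0.0729  0.0222] twist 98.4
```

drive_tool(plan=[{"offset": [-0.045,0.011,0],"twist": 8.5,"grip": 0.087},{"offset": [-0.09,0.022,0],"twist": 17,"grip": 0.087},{"offset": [-0.135,0.033,0],"twist": 25.5,"grip": 0.087},{"offset": [-0.18,0.044,0],"twist": 34,"grip": 0.087},{"offset": [-0.225,0.055,0],"twist": 42.5,"grip": 0.087}])

```text
t: 1.1
tcp_pos: [511.6, 248.7, 222.2]
eef_rot: [0.789, 0.615, -0.0, -0.0]
wrist_force: [1.2, -0.1, 1.6]
grip_width: 1.002
gripper_force: 0.0
```

```bash
python3 -c "
from h import *
go(561.5,191,200,-70)"
```

```text
t 1.1 tcp [511.6 248.7 222.2] yaw -14.15 F [ 1.2 -0.1  1.6] q6 0.5 grip 87.2 0.0
 offset [-0.0438  0.0625  0.0222] twist 55.9
```

drive_tool(plan=[{"offset": [-0.009,0.012,0.004],"twist": 8.5,"grip": 0.087},{"offset": [-0.018,0.025,0.008],"twist": 17,"grip": 0.087},{"offset": [-0.026,0.037,0.012],"twist": 25.5,"grip": 0.087},{"offset": [-0.035,0.05,0.016],"twist": 34,"grip": 0.087},{"offset": [-0.044,0.0625,0.022],"twist": 42.5,"grip": 0.087}])

```text
t: 1.6
tcp_pos: [561.3, 192.2, 200.1]
eef_rot: [0.958, 0.287, -0.0, -0.0]
wrist_force: [-0.8, -0.3, -0.3]
grip_width: 1.006
gripper_force: 0.0
```

drive_tool(plan=[{"offset": [0,0,0],"twist": 8.5,"grip": 0.087},{"offset": [0,0,0],"twist": 13.4,"grip": 0.087},{"offset": [0,0,0],"twist": 13.4,"grip": 0.087},{"offset": [0,0,0],"twist": 13.4,"grip": 0.087}])

```text
t: 2.0
tcp_pos: [560.8, 192.7, 200.2]
eef_rot: [0.984, 0.177, -0.0, -0.0]
wrist_force: [0.3, 0.3, -0.2]
grip_width: 1.002
gripper_force: 0.0
```

Run:
```python
from h import *
go(561.5,191,200,-70)
c=cam('wrist');print({k:c[k] for k in ('fx','fy','cx','cy','origin','attitude')})
cv2.imwrite('pics/w1.png',c['color'][:,:,::-1])
z=c['z_map'];print((z>0).mean(),z[200,320])
```

```text
t 2.0 tcp [560.8 192.7 200.2] yaw -69.57 F [ 0.3  0.3 -0.2] q6 1.36 grip 87.2 0.0
 offset [0.0001 0.0019 0.0002] twist 0.4
{'fx': 309.70691628693146, 'fy': 309.70691628693146, 'cx': 316.54764867313816, 'cy': 197.23100019522175, 'origin': array([629.64228413, 217.19428518, 362.25326298]), 'attitude': array([ 0.8138261 , -0.56549438, -0.07596989,  0.11014429])}
0.9736015625 279.79105
```

View pics/w1.png

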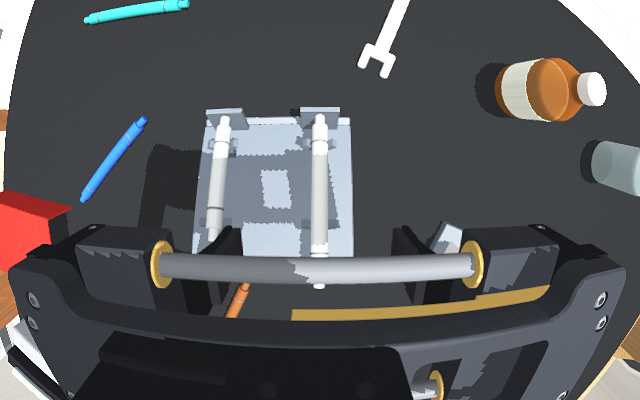

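The wrist view shows the long column along column 320, from its lower tip at (320,118) to its upper tip at (319,287), partly behind a gripper bar. The fingers sit either side at (230,250) and (405,255).

```bash
cat >> h.py <<'E'
def fpts(c):
    z=c['z_map'];v,u=np.mgrid[:400,:640]
    dx,dy=u-c['cx'],v-c['cy'];r=np.hypot(dx,dy)+1e-9;th=r/c['fx'];k=np.tan(th)/r
    P=np.dstack([dx*k*z,dy*k*z,z])
    return P@R.from_quat(c['attitude']).as_matrix().T+np.array(c['origin'])
E
python3 - <<'E'
from h import *
c={k:v for k,v in np.load('last_wrist.npz').items()};P=fpts(c)
Q=P[105:225,200:350].reshape(-1,3)
N=np.array([.466,.168,.8688]);N/=np.linalg.norm(N)
h=(Q-[527,233,55])@N;print(np.percentile(h,[10,30,50,70,90]).round(1))
h0=np.median(h[abs(h)<8]);print(h0)
h=h-h0
lab=((h>31)&(h<45)).reshape(120,150).astype(np.uint8);n,l,st,_=cv2.connectedComponentsWithStats(lab)
for i in range(1,n):
    if st[i,4]<100:continue
    w=Q[l.ravel()==i];hh=h[l.ravel()==i];k=abs(hh-np.median(hh))<6;w=w[k];mm=w.mean(0);d=np.linalg.svd(w-mm)[2][0];d*=np.sign(d[2]);t=(w-mm)@d
    low=mm+d*t.min(); print(st[i],mm.round(1),d.round(3),'yaw',np.degrees(np.arctan2(d[1],d[0])).round(1),t.min(),t.max(),np.percentile(h[l.ravel()==i],[5,50,95]).round(1))
    print(' mid axis if lower tip seen', (low+85*d-N*(np.median(hh)-30)).round(1))
E
```

```text
[-0.1  0.8  1.4  3.3 37.9]
0.9541317193680394
[   5    3   39  117 1829] [555.8 291.6  71.1] [-0.819 -0.301  0.489] yaw -159.8 -58.10502966271055 62.67782168926906 [32.3 36.6 39.6]
 mid axis if lower tip seen [530.7 282.4  78.5]
[ 100    2   40  118 2081] [589.3 199.1  71.3] [-0.821 -0.297  0.488] yaw -160.1 -58.12779029938018 60.870168876031705 [32.3 36.8 40. ]
 mid axis if lower tip seen [564.  190.   78.5]
```

```bash
python3 -c "
from h import *
go(563,190,59.5,-70)"
```

```text
t 2.05 tcp [560.8 192.8 200.4] yaw -69.58 F [-0.  -0.9  0.1] q6 1.36 grip 87.0 0.0
 offset [0.0011 0.0034 0.1409] twist 0.4
```

drive_tool(plan=[{"offset": [0.001,0.003,0.03],"twist": 0.4,"grip": 0.087},{"offset": [0.001,0.003,0.065],"twist": 0.4,"grip": 0.087},{"offset": [0.001,0.003,0.1],"twist": 0.4,"grip": 0.087},{"offset": [0.001,0.003,0.125],"twist": 0.4,"grip": 0.087},{"offset": [0.001,0.003,0.141],"twist": 0.4,"grip": 0.087}])

```text
t: 2.55
tcp_pos: [561.7, 190.3, 57.3]
eef_rot: [0.985, 0.174, -0.002, -0.0]
wrist_force: [-0.6, -0.5, 0.5]
grip_width: 0.997
gripper_force: 0.0
```

drive_tool(plan=[{"offset": [0,0,0],"grip": 0.06,"twist": 0},{"offset": [0,0,0],"grip": 0.03,"twist": 0},{"offset": [0,0,0],"grip": 0.01,"twist": 0},{"offset": [0,0,0],"grip": 0.01,"twist": 0},{"offset": [0,0,0],"grip": 0.01,"twist": 0}], force=20)

```text
t: 3.05
tcp_pos: [563.7, 190.4, 60.6]
eef_rot: [0.985, 0.173, 0.001, 0.0]
wrist_force: [-0.1, 0.4, -0.1]
grip_width: 0.63
gripper_force: 0.0
```

drive_tool(plan=[{"offset": [0,0,0],"grip": 0.01,"twist": 0},{"offset": [0,0,0],"grip": 0.01,"twist": 0},{"offset": [0,0,0],"grip": 0.01,"twist": 0}])

```text
t: 3.35
tcp_pos: [563.1, 190.3, 59.7]
eef_rot: [0.985, 0.173, 0.0, -0.0]
wrist_force: [0.9, -0.2, 0.6]
grip_width: 0.354
gripper_force: 0.0
```

```bash
python3 -c "
from h import *
go(563,190,220,-70)"
```

```text
t 3.35 tcp [563.1 190.3  59.7] yaw -70.08 F [ 0.9 -0.2  0.6] q6 1.36 grip 30.8 0.0
 offset [-1.000e-04  3.000e-04 -1.603e-01] twist -0.1
```

drive_tool(plan=[{"offset": [0,0,0],"grip": 0.005,"twist": 0},{"offset": [0,0,0],"grip": 0.005,"twist": 0},{"offset": [0,0,0],"grip": 0.005,"twist": 0},{"offset": [0,0,0],"grip": 0.005,"twist": 0}], force=25)

```text
t: 3.75
tcp_pos: [562.8, 190.9, 59.5]
eef_rot: [0.985, 0.173, -0.0, -0.0]
wrist_force: [-0.5, 2.9, 0.5]
grip_width: 0.172
gripper_force: 25.0
```

drive_tool(plan=[{"offset": [0,0,-0.01],"grip": 0.005,"twist": 0},{"offset": [0,0,-0.03],"grip": 0.005,"twist": 0},{"offset": [0,0,-0.06],"grip": 0.005,"twist": 0},{"offset": [0,0,-0.09],"grip": 0.005,"twist": 0},{"offset": [0,0,-0.12],"grip": 0.005,"twist": 0}])

```text
t: 4.25
tcp_pos: [562.7, 189.6, 180.9]
eef_rot: [0.985, 0.173, -0.0, 0.001]
wrist_force: [0.4, -0.1, -2.1]
grip_width: 0.173
gripper_force: 25.0
```

```bash
python3 -c "
from h import *
go(513,-135,190,1)"
```

```text
t 4.25 tcp [562.7 189.6 180.9] yaw -70.07 F [ 0.4 -0.1 -2.1] q6 1.36 grip 15.1 25.0
 offset [-0.1574  0.2882 -0.0087] twist -71.1
```

drive_tool(plan=[{"offset": [-0.016,0.029,-0.003],"grip": 0.005,"twist": -7},{"offset": [-0.033,0.06,-0.006],"grip": 0.005,"twist": -15},{"offset": [-0.05,0.092,-0.009],"grip": 0.005,"twist": -23},{"offset": [-0.067,0.123,-0.012],"grip": 0.005,"twist": -31},{"offset": [-0.084,0.154,-0.015],"grip": 0.005,"twist": -39}])

```text
t: 4.75
tcp_pos: [535.8, 15.1, 195.1]
eef_rot: [0.869, 0.495, -0.0, 0.0]
wrist_force: [0.2, -0.1, -2.3]
grip_width: 0.169
gripper_force: 25.0
```

```bash
python3 -c "
from h import *
go(513,-135,200,-1.2)"
```

```text
t 4.75 tcp [535.8  15.1 195.1] yaw -30.72 F [ 0.2 -0.1 -2.3] q6 0.36 grip 14.7 25.0
 offset [-0.1407  0.0571 -0.0047] twist -29.5
```

drive_tool(plan=[{"offset": [-0.035,0.014,-0.001],"grip": 0.005,"twist": -7.5},{"offset": [-0.07,0.028,-0.002],"grip": 0.005,"twist": -15},{"offset": [-0.105,0.043,-0.003],"grip": 0.005,"twist": -22.5},{"offset": [-0.141,0.057,-0.004],"grip": 0.005,"twist": -29.5},{"offset": [-0.141,0.057,-0.004],"grip": 0.005,"twist": -29.5}])

```text
t: 5.25
tcp_pos: [512.3, -138.5, 199.2]
eef_rot: [0.718, 0.696, -0.001, 0.002]
wrist_force: [0.2, -0.3, -2.0]
grip_width: 0.17
gripper_force: 25.0
```

drive_tool(plan=[{"offset": [0,0,0],"grip": 0.005,"twist": 0},{"offset": [0,0,0],"grip": 0.005,"twist": 0}])

```text
t: 5.45
tcp_pos: [512.1, -132.6, 198.6]
eef_rot: [0.717, 0.697, -0.0, -0.0]
wrist_force: [-0.5, 0.3, -1.4]
grip_width: 0.171
gripper_force: 25.0
```

Run:
```python
from h import *
go(513,-135,200,-1.2)
c=cam('wrist');s=cam('scene');t=cam('top')
cv2.imwrite('pics/w2.png',np.hstack([c['color'][:330,120:520,::-1],cv2.resize(s['color'][60:225,180:380,::-1],(400,330))]))
```

```text
t 5.45 tcp [ 512.1 -132.6  198.6] yaw -1.6 F [-0.5  0.3 -1.4] q6 -0.44 grip 14.9 25.0
 offset [-0.0023  0.001  -0.0014] twist -0.4
```

View pics/w2.png

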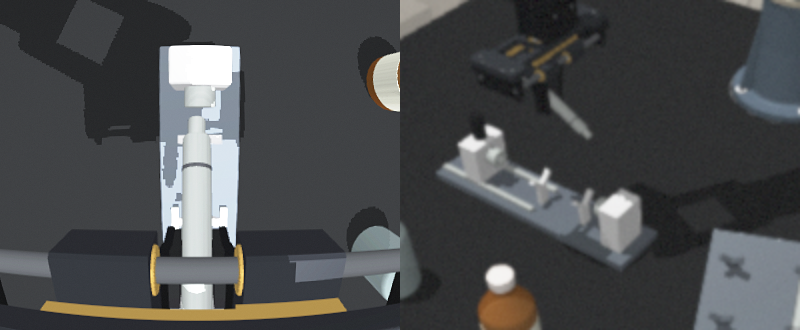

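The wrist view shows the held column at crop column 197, with the head cup ahead of it at (200,97). The scene crop shows the column tilted above the clamp with its lower end towards the head. Next I'll measure how the column lines up with the clamp in this view.

Run:
```python
from h import *
c={k:v for k,v in np.load('last_wrist.npz').items()};P=fpts(c)
Q=P[30:230,260:380].reshape(-1,3)
def show(n,k,U=Q):
    w=U[k]
    if len(w)<15: print(n,len(w));return
    print(n,len(w),'xyz min',np.percentile(w,2,0).round(1),'max',np.percentile(w,98,0).round(1),'med',np.median(w,0).round(1));return w
z=Q[:,2];y=Q[:,1]
show('headtop',(z>80)&(z<92)&(y>-45))
show('cup',(z>55)&(z<79)&(y>-70)&(y<-25))
for a,b in((-110,-95),(-95,-80),(-80,-60),(-130,-110)):
    w=show(f'col {a}',(z>100)&(z<260)&(y>a)&(y<b))
show('rest',(z>35)&(z<70)&(y<-70)&(y>-95))
show('base',(z>9)&(z<19))
w=Q[(z>9)&(z<19)];e=[]
for yy in range(-80,0,10):
    k=abs(w[:,1]-yy)<5
    if k.sum()>10:e.append((yy,w[k,0].min().round(1),w[k,0].max().round(1)))
print(e)
w=Q[(z>100)&(y>-125)&(y<-55)];m=w.mean(0);d=np.linalg.svd(w-m)[2][0];print('col dir',d.round(3),m.round(1))
for n in('top','scene'):
    c={k:v for k,v in np.load(f'last_{n}.npz').items()};p=pts(c).reshape(-1,3)
    k=(p[:,0]>420)&(p[:,0]<600)&(p[:,1]>-400)&(p[:,1]<50)&(p[:,2]>8)&(p[:,2]<20)
    w=p[k][:,:2].astype(np.float32); r=cv2.minAreaRect(w);print(n,r)
```

```text
headtop 2456 xyz min [492.6 -33.9  83. ] max [5.458e+02 1.000e-01 8.730e+01] med [519.2 -17.3  85.7]
cup 760 xyz min [498.1 -53.8  60.7] max [540.  -33.5  75.6] med [518.6 -42.8  72.7]
col -110 980 xyz min [ 506.5 -109.7  200.8] max [521.6 -95.3 213.8] med [ 514.2 -102.7  208.1]
col -95 919 xyz min [506.7 -94.7 190.7] max [522.3 -80.4 205.3] med [514.4 -87.6 199.6]
col -80 713 xyz min [507.2 -79.8 182.4] max [522.3 -62.9 196.8] med [514.9 -73.7 191.4]
col -130 614 xyz min [ 499.1 -123.7  198.8] max [ 528.2 -110.2  217.9] med [ 513.6 -114.5  214. ]
rest 142 xyz min [496.6 -89.4  58.6] max [538.1 -81.   66.3] med [530.4 -84.7  62.9]
base 7440 xyz min [ 472.8 -187.3   12.2] max [561.6   7.7  15.5] med [530.1 -89.9  13.9]
[(-80, np.float64(473.3), np.float64(562.5)), (-70, np.float64(473.8), np.float64(562.5)), (-60, np.float64(472.9), np.float64(562.6)), (-50, np.float64(473.4), np.float64(562.8)), (-40, np.float64(473.8), np.float64(564.1)), (-30, np.float64(474.2), np.float64(563.3)), (-20, np.float64(474.4), np.float64(563.5)), (-10, np.float64(474.7), np.float64(565.1))]
col dir [-0.001 -0.037 -0.999] [514.3 -93.2 206.9]
top ((509.7127685546875, -163.33621215820312), (175.5855712890625, 421.6862487792969), 0.8448789119720459)
scene ((517.8736572265625, -170.6536407470703), (381.6379699707031, 93.9555435180664), 88.5107650756836)
```

Run:
```python
from h import *
c={k:v for k,v in np.load('last_wrist.npz').items()};Q=fpts(c)[30:230,260:380].reshape(-1,3)
k=(Q[:,2]>130)&(Q[:,1]>-72);print('tip',np.percentile(Q[k][:,1],[90,98,100]),Q[k][Q[k][:,1].argmax()])
go(515,-140,92,-1.6)
```

```text
tip [-61.36487761 -61.36487761 -61.36487761] [515.40172231 -61.36487761 360.69222143]
t 5.6 tcp [ 512.4 -132.1  198.6] yaw -1.5 F [ 0.3 -0.6 -2.3] q6 -0.44 grip 15.0 25.0
 offset [-0.0079  0.0028  0.1065] twist 0.1
```

drive_tool(plan=[{"offset": [-0.002,0.003,0.02],"grip": 0.005,"twist": 0},{"offset": [-0.002,0.003,0.05],"grip": 0.005,"twist": 0},{"offset": [-0.002,0.003,0.08],"grip": 0.005,"twist": 0},{"offset": [-0.002,0.003,0.1],"grip": 0.005,"twist": 0},{"offset": [-0.002,0.003,0.106],"grip": 0.005,"twist": 0}])

```text
t: 6.1
tcp_pos: [514.2, -133.8, 90.5]
eef_rot: [0.716, 0.698, -0.001, -0.002]
wrist_force: [-1.0, 0.0, -1.1]
grip_width: 0.174
gripper_force: 25.0
```

drive_tool(plan=[{"offset": [0,0,0],"grip": 0.005,"twist": 0},{"offset": [0,0,0],"grip": 0.005,"twist": 0}])

```text
t: 6.3
tcp_pos: [516.4, -135.3, 93.4]
eef_rot: [0.717, 0.698, 0.0, 0.001]
wrist_force: [0.4, -0.5, -2.1]
grip_width: 0.172
gripper_force: 25.0
```

Run:
```python
from h import *
go(515,-134,73,-1.6)
c=cam('wrist');s=cam('scene')
cv2.imwrite('pics/w3.png',np.hstack([c['color'][:330,120:520,::-1],cv2.resize(s['color'][80:212,190:350,::-1],(400,330))]))
```

```text
t 6.3 tcp [ 516.4 -135.3   93.4] yaw -1.54 F [ 0.4 -0.5 -2.1] q6 -0.44 grip 14.9 25.0
 offset [ 0.0013 -0.0014  0.0204] twist 0.1
```

View pics/w3.png

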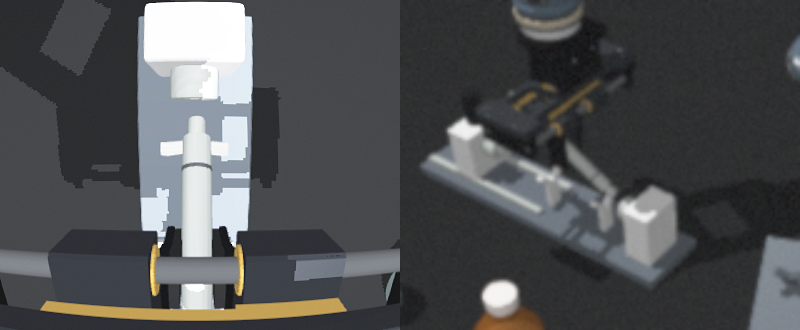

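The column is centred over the clamp to within about 1 mm: 197 px against the rest and cup at 194 px. Its shoulder, at row 138, is just past the rest at row 148. I'll shift 3 mm towards the head and descend.

drive_tool(plan=[{"offset": [0.003,-0.001,0.005],"grip": 0.005,"twist": 0},{"offset": [0.003,-0.001,0.01],"grip": 0.005,"twist": 0},{"offset": [0.003,-0.001,0.012],"grip": 0.005,"twist": 0},{"offset": [0.003,-0.001,0.012],"grip": 0.005,"twist": 0}], force=12)

```text
t: 6.8
tcp_pos: [514.2, -132.2, 80.1]
eef_rot: [0.717, 0.697, -0.0, -0.0]
wrist_force: [0.2, 0.7, -2.1]
grip_width: 0.175
gripper_force: 12.0
```

drive_tool(plan=[{"offset": [0,0,0.003],"grip": 0.005,"twist": 0},{"offset": [0,0,0.005],"grip": 0.005,"twist": 0},{"offset": [0,0,0.005],"grip": 0.005,"twist": 0}])

```text
t: 7.1
tcp_pos: [514.4, -132.3, 75.2]
eef_rot: [0.717, 0.697, -0.0, -0.0]
wrist_force: [0.2, -0.9, -2.2]
grip_width: 0.177
gripper_force: 12.0
```

drive_tool(plan=[{"offset": [0,0,0.003],"grip": 0.005,"twist": 0},{"offset": [0,0,0.005],"grip": 0.005,"twist": 0},{"offset": [0,0,0.005],"grip": 0.005,"twist": 0}])

```text
t: 7.4
tcp_pos: [514.5, -132.3, 70.2]
eef_rot: [0.717, 0.697, -0.0, -0.0]
wrist_force: [-0.4, 0.6, -1.2]
grip_width: 0.184
gripper_force: 12.0
```

drive_tool(plan=[{"offset": [0,0,0.002],"grip": 0.005,"twist": 0},{"offset": [-0.001,0,0.004],"grip": 0.005,"twist": 0},{"offset": [-0.001,0,0.005],"grip": 0.005,"twist": 0}])

```text
t: 7.7
tcp_pos: [514.7, -133.6, 65.5]
eef_rot: [0.717, 0.697, 0.0, 0.0]
wrist_force: [0.0, -0.2, -1.4]
grip_width: 0.183
gripper_force: 12.0
```

drive_tool(plan=[{"offset": [-0.001,0,0.002],"grip": 0.005,"twist": 0},{"offset": [-0.002,0,0.004],"grip": 0.005,"twist": 0},{"offset": [-0.002,0,0.005],"grip": 0.005,"twist": 0}])

```text
t: 8.0
tcp_pos: [514.6, -135.6, 60.4]
eef_rot: [0.717, 0.697, 0.0, 0.0]
wrist_force: [0.5, -0.6, -1.1]
grip_width: 0.176
gripper_force: 12.0
```

Run:
```python
from h import *
go(515,-142,41,-1.6)
c=cam('wrist');s=cam('scene')
cv2.imwrite('pics/w4.png',np.hstack([c['color'][:330,120:520,::-1],cv2.resize(s['color'][80:212,190:350,::-1],(400,330))]))
```

```text
t 8.0 tcp [ 514.6 -135.6   60.4] yaw -1.6 F [ 0.5 -0.6 -1.1] q6 -0.44 grip 15.3 12.0
 offset [-0.0064  0.0006  0.0194] twist 0.0
```

View pics/w4.png

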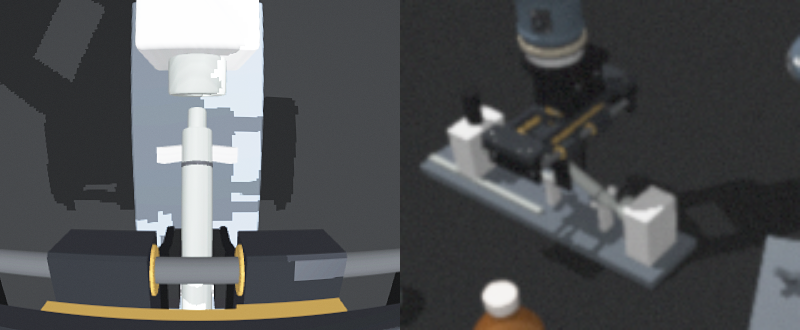

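The column is resting in the head-side V at row 153 and levelling, with its tip at row 108, about 6 mm short of the cup face at row 95. I'll keep going down while easing back.

drive_tool(plan=[{"offset": [-0.001,0,0.002],"grip": 0.005,"twist": 0},{"offset": [-0.003,0,0.004],"grip": 0.005,"twist": 0},{"offset": [-0.004,0,0.006],"grip": 0.005,"twist": 0},{"offset": [-0.004,0,0.008],"grip": 0.005,"twist": 0},{"offset": [-0.004,0,0.009],"grip": 0.005,"twist": 0}])

```text
t: 8.6
tcp_pos: [514.4, -139.6, 51.4]
eef_rot: [0.717, 0.697, -0.0, 0.0]
wrist_force: [-0.1, -1.4, -0.6]
grip_width: 0.177
gripper_force: 12.0
```

drive_tool(plan=[{"offset": [-0.001,0,0.002],"grip": 0.005,"twist": 0},{"offset": [-0.002,0,0.004],"grip": 0.005,"twist": 0},{"offset": [-0.003,0,0.006],"grip": 0.005,"twist": 0},{"offset": [-0.003,0,0.006],"grip": 0.005,"twist": 0}])

```text
t: 9.0
tcp_pos: [514.1, -142.3, 45.2]
eef_rot: [0.717, 0.697, -0.0, -0.0]
wrist_force: [0.6, 1.0, -1.3]
grip_width: 0.176
gripper_force: 12.0
```

Run:
```python
from h import *
go(515,-142,41,-1.6)
c=cam('wrist');P=fpts(c)
Q=P[60:225,300:332].reshape(-1,3);k=(Q[:,2]>50)&(Q[:,2]<110)&(Q[:,1]<-65)&(Q[:,1]>-120);w=Q[k]
for a in range(-120,-64,8):
    e=w[(w[:,1]>=a)&(w[:,1]<a+8)]
    if len(e)>10: print(a,np.median(e,0).round(1),np.percentile(e[:,2],95).round(1))
```

```text
t 9.0 tcp [ 514.1 -142.3   45.2] yaw -1.59 F [ 0.6  1.  -1.3] q6 -0.45 grip 15.3 12.0
 offset [0.0003 0.0008 0.0042] twist 0.0
-120 [ 515.8 -116.1   69.3] 70.9
-112 [ 516.  -108.    68.5] 70.1
-104 [ 516.3 -100.    67.9] 69.6
-96 [516.5 -92.   67.6] 69.1
-88 [516.6 -84.   66.7] 68.3
-80 [517.  -76.5  65.6] 67.8
-72 [518.  -68.6  62.7] 64.4
```

drive_tool(plan=[{"offset": [0,0.0005,0.001],"grip": 0.005,"twist": 0},{"offset": [0,0.0005,0.002],"grip": 0.005,"twist": 0},{"offset": [0,0.0005,0.003],"grip": 0.005,"twist": 0},{"offset": [0,0.0005,0.003],"grip": 0.005,"twist": 0}])

```text
t: 9.45
tcp_pos: [514.8, -142.6, 42.5]
eef_rot: [0.717, 0.697, -0.0, 0.0]
wrist_force: [0.3, -0.7, -0.3]
grip_width: 0.178
gripper_force: 12.0
```

drive_tool(plan=[{"offset": [0,0,0.001],"grip": 0.005,"twist": 0},{"offset": [0,0,0.0015],"grip": 0.005,"twist": 0},{"offset": [0,0,0.0015],"grip": 0.005,"twist": 0}])

```text
t: 9.75
tcp_pos: [514.8, -142.5, 41.1]
eef_rot: [0.717, 0.697, -0.0, 0.0]
wrist_force: [-0.8, -1.2, -0.0]
grip_width: 0.179
gripper_force: 12.0
```

Run:
```python
from h import *
go(515,-142,41,-1.6)
c=cam('wrist');P=fpts(c)
Q=P[60:225,300:332].reshape(-1,3);k=(Q[:,2]>50)&(Q[:,2]<110)&(Q[:,1]<-65)&(Q[:,1]>-120);w=Q[k]
for a in range(-120,-64,8):
    e=w[(w[:,1]>=a)&(w[:,1]<a+8)]
    if len(e)>10: print(a,np.median(e,0).round(1),np.percentile(e[:,2],95).round(1))
```

```text
t 9.75 tcp [ 514.8 -142.5   41.1] yaw -1.58 F [-0.8 -1.2 -0. ] q6 -0.45 grip 15.5 12.0
 offset [0.0005 0.0002 0.0001] twist 0.0
-120 [ 516.4 -115.9   66.8] 68.4
-112 [ 516.3 -107.9   66.8] 68.3
-104 [ 516.8 -100.    66.8] 68.3
-96 [516.8 -92.1  66.8] 68.4
-88 [517.1 -84.   66.6] 68.2
-80 [517.5 -76.4  65.4] 68.2
-72 [517.7 -68.4  63.7] 65.2
```

The column is now level, so I'll press slightly and open.

drive_tool(plan=[{"offset": [0,0,0.001],"grip": 0.005,"twist": 0},{"offset": [0,0,0.001],"grip": 0.005,"twist": 0}], force=5)

```text
t: 10.0
tcp_pos: [514.5, -142.4, 40.3]
eef_rot: [0.717, 0.697, -0.0, -0.0]
wrist_force: [-3.6, -0.8, 4.1]
grip_width: 0.181
gripper_force: 5.0
```

drive_tool(plan=[{"offset": [0,0,0],"grip": 0.02,"twist": 0},{"offset": [0,0,0],"grip": 0.03,"twist": 0},{"offset": [0,0,0],"grip": 0.05,"twist": 0},{"offset": [0,0,0],"grip": 0.05,"twist": 0},{"offset": [0,0,0],"grip": 0.05,"twist": 0}])

```text
t: 10.5
tcp_pos: [514.9, -142.3, 40.0]
eef_rot: [0.717, 0.697, 0.0, 0.0]
wrist_force: [-0.3, 0.3, 0.1]
grip_width: 0.503
gripper_force: 0.0
```

drive_tool(plan=[{"offset": [0,0,-0.03],"grip": 0.05,"twist": 0},{"offset": [0,0,-0.06],"grip": 0.05,"twist": 0},{"offset": [0,0,-0.1],"grip": 0.05,"twist": 0},{"offset": [0,0,-0.14],"grip": 0.05,"twist": 0},{"offset": [0,0,-0.14],"grip": 0.05,"twist": 0}])

```text
t: 11.0
tcp_pos: [518.3, -143.9, 185.3]
eef_rot: [0.717, 0.697, 0.002, 0.006]
wrist_force: [0.7, -1.0, 0.1]
grip_width: 0.57
gripper_force: 0.0
```

Run:
```python
from h import *
c=cam('wrist');t=cam('top');s=cam('scene')
cv2.imwrite('pics/w5.png',np.hstack([c['color'][:330,120:520,::-1],cv2.resize(s['color'][80:212,190:350,::-1],(400,330))]))
P=fpts(c)
Q=P[60:225,280:352].reshape(-1,3);k=(Q[:,2]>50)&(Q[:,2]<82)&(Q[:,1]<-55)&(Q[:,1]>-160);w=Q[k]
for a in range(-160,-54,8):
    e=w[(w[:,1]>=a)&(w[:,1]<a+8)&(abs(w[:,0]-517)<9)]
    if len(e)>10: print(a,np.median(e,0).round(1))
for n,c in(('top',t),('scene',s)):
    p=pts(c).reshape(-1,3);k=(p[:,2]>98)&(p[:,2]<128)&(abs(p[:,0]-512)<30)&(p[:,1]<-255)&(p[:,1]>-340);print(n,p[k].mean(0).round(1),p[k].min(0).round(),p[k].max(0).round(),k.sum())
go(511,-312,181,-1.6)
```

```text
-160 [ 515.3 -155.9   66.7]
-152 [ 515.9 -147.8   66.6]
-144 [ 516.2 -140.    66.7]
-136 [ 516.  -132.    66.8]
-128 [ 516.1 -123.9   66.7]
-120 [ 515.6 -115.8   66.6]
-112 [ 515.9 -108.    66.6]
-104 [ 516.  -100.1   66.5]
-96 [517.3 -91.9  66.5]
-88 [516.7 -83.9  66.3]
-80 [517.8 -76.5  65.5]
-72 [517.9 -68.3  63.9]<stdin>:10: RuntimeWarning: Mean of empty slice.
  ret = um.true_divide(
Traceback (most recent call last):
ValueError: zero-size array to reduction operation minimum which has no identity
```

View pics/w5.png

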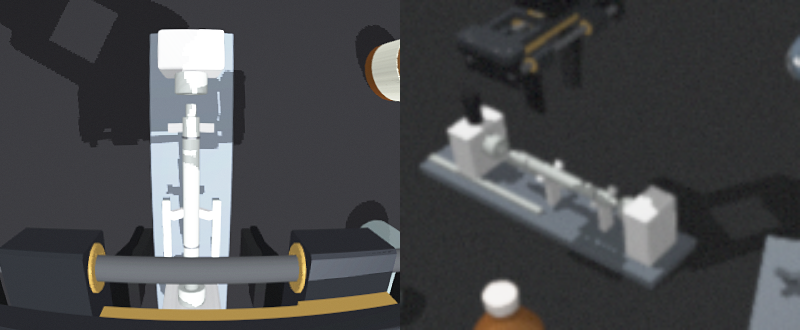

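The column lies in both V-rests, and the tailstock with its knob is left of it. The knob was measured at about (511,-286), so the tailstock is already about 0.03 m in. I'll move above the knob.

```bash
python3 -c "
from h import *
go(511,-286,170,-1.6)"
```

```text
t 11.15 tcp [ 514.3 -142.1  179.8] yaw -1.58 F [ 0.1 -0.1 -0.8] q6 -0.45 grip 50.2 0.0
 offset [-0.144   0.0007  0.0097] twist 0.0
```

drive_tool(plan=[{"offset": [-0.035,0,0.002],"grip": 0.06,"twist": 0},{"offset": [-0.075,0,0.004],"grip": 0.06,"twist": 0},{"offset": [-0.115,0,0.006],"grip": 0.06,"twist": 0},{"offset": [-0.144,0.001,0.01],"grip": 0.06,"twist": 0},{"offset": [-0.144,0.001,0.01],"grip": 0.06,"twist": 0}])

```text
t: 11.65
tcp_pos: [511.0, -289.9, 167.5]
eef_rot: [0.718, 0.696, -0.001, -0.001]
wrist_force: [-0.4, 0.5, 0.2]
grip_width: 0.688
gripper_force: 0.0
```

drive_tool(plan=[{"offset": [0,0,0],"grip": 0.06,"twist": 0},{"offset": [0,0,0],"grip": 0.06,"twist": 0}])

```text
t: 11.85
tcp_pos: [510.9, -284.6, 168.7]
eef_rot: [0.717, 0.697, -0.0, -0.002]
wrist_force: [-0.8, -0.2, -0.2]
grip_width: 0.688
gripper_force: 0.0
```

Run:
```python
from h import *
go(511,-286,93,-1.6)
c=cam('wrist');P=fpts(c).reshape(-1,3);s=cam('scene');t=cam('top')
cv2.imwrite('pics/w6.png',np.hstack([c['color'][:330,120:520,::-1],cv2.resize(s['color'][80:212,190:350,::-1],(400,330))]))
for n,p in(('w',P),('s',pts(s).reshape(-1,3)),('t',pts(t).reshape(-1,3))):
    for lo,hi in((80,90),(95,132)):
        k=(p[:,2]>lo)&(p[:,2]<hi)&(abs(p[:,0]-512)<28)&(p[:,1]<-200)&(p[:,1]>-330)
        if k.sum()>5:print(n,lo,k.sum(),np.median(p[k],0).round(1),np.percentile(p[k],2,0).round(),np.percentile(p[k],98,0).round())
```

```text
t 11.85 tcp [ 510.9 -284.6  168.7] yaw -1.55 F [-0.8 -0.2 -0.2] q6 -0.67 grip 59.9 0.0
 offset [-0.0016  0.0003  0.0757] twist 0.0
w 80 2037 [ 514.1 -283.1   85.9] [ 485. -305.   82.] [ 539. -271.   87.]
w 95 1042 [ 511.6 -284.9  129.4] [ 502. -298.   97.] [ 521. -278.  131.]
s 80 100 [ 519.7 -279.8   83.5] [ 485. -304.   80.] [ 538. -269.   89.]
s 95 83 [ 518.3 -282.4  116.1] [ 507. -295.   97.] [ 525. -276.  130.]
t 80 166 [ 515.8 -283.8   85.6] [ 484. -305.   80.] [ 539. -268.   90.]
t 95 49 [ 507.5 -280.9  126.2] [ 499. -290.   97.] [ 517. -277.  131.]
```

View pics/w6.png

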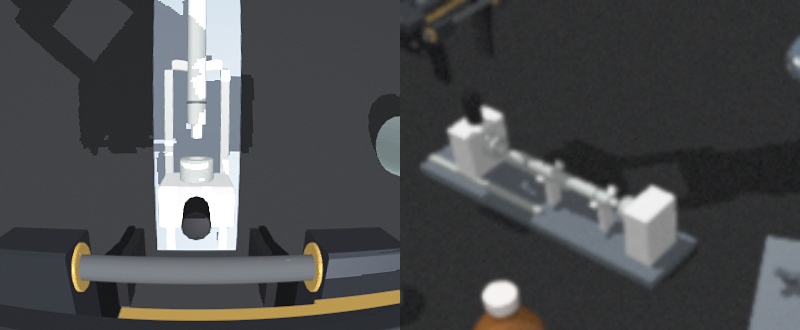

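The wrist view shows the knob at crop (196,215), midway between the fingers, with the column ahead in line with the tail cup. I'll descend and grip the knob.

drive_tool(plan=[{"offset": [-0.003,0.0005,0.025],"grip": 0.06,"twist": 0},{"offset": [-0.003,0.0005,0.05],"grip": 0.06,"twist": 0},{"offset": [-0.003,0.0005,0.07],"grip": 0.06,"twist": 0},{"offset": [-0.003,0.0005,0.073],"grip": 0.04,"twist": 0},{"offset": [-0.003,0.0005,0.073],"grip": 0.03,"twist": 0}], force=25)

```text
t: 12.5
tcp_pos: [512.2, -288.5, 96.9]
eef_rot: [0.716, 0.698, -0.0, -0.001]
wrist_force: [0.2, -0.6, -1.4]
grip_width: 0.588
gripper_force: 0.0
```

drive_tool(plan=[{"offset": [0,0,0],"grip": 0.01,"twist": 0},{"offset": [0,0,0],"grip": 0.01,"twist": 0},{"offset": [0,0,0],"grip": 0.01,"twist": 0},{"offset": [0,0,0],"grip": 0.01,"twist": 0},{"offset": [0,0,0],"grip": 0.01,"twist": 0}])

```text
t: 13.0
tcp_pos: [510.2, -289.4, 97.9]
eef_rot: [0.716, 0.698, -0.001, -0.001]
wrist_force: [-5.4, -0.9, 4.8]
grip_width: 0.245
gripper_force: 25.0
```

drive_tool(plan=[{"offset": [0,0,0],"grip": 0.01,"twist": 0},{"offset": [0,0,0],"grip": 0.01,"twist": 0}])

```text
t: 13.2
tcp_pos: [510.2, -289.5, 97.8]
eef_rot: [0.716, 0.698, -0.001, -0.001]
wrist_force: [-5.6, -2.1, 5.3]
grip_width: 0.247
gripper_force: 25.0
```

drive_tool(plan=[{"offset": [0.004,0.001,0.0],"grip": 0.01,"twist": 0},{"offset": [0.008,0.001,0.0],"grip": 0.01,"twist": 0},{"offset": [0.013,0.001,0.0],"grip": 0.01,"twist": 0},{"offset": [0.018,0.001,0.0],"grip": 0.01,"twist": 0},{"offset": [0.022,0.001,0.0],"grip": 0.01,"twist": 0}])

```text
t: 13.7
tcp_pos: [510.8, -267.9, 97.8]
eef_rot: [0.716, 0.698, -0.002, -0.002]
wrist_force: [-8.0, -2.7, 5.0]
grip_width: 0.245
gripper_force: 25.0
```

drive_tool(plan=[{"offset": [0.003,0,0],"grip": 0.01,"twist": 0},{"offset": [0.006,0,0],"grip": 0.01,"twist": 0},{"offset": [0.009,0,0],"grip": 0.01,"twist": 0},{"offset": [0.012,0,0],"grip": 0.01,"twist": 0},{"offset": [0.014,0,0],"grip": 0.01,"twist": 0}])

```text
t: 14.2
tcp_pos: [511.2, -254.4, 97.8]
eef_rot: [0.716, 0.698, -0.003, -0.001]
wrist_force: [-8.6, -5.3, 6.1]
grip_width: 0.247
gripper_force: 25.0
```

Run:
```python
from h import *
go(511,-237,98,-1.6)
c=cam('wrist');s=cam('scene')
cv2.imwrite('pics/w7.png',np.hstack([c['color'][:330,120:520,::-1],cv2.resize(s['color'][80:212,190:350,::-1],(400,330))]))
```

```text
t 14.2 tcp [ 511.2 -254.4   97.8] yaw -1.46 F [-8.6 -5.3  6.1] q6 -0.63 grip 21.5 25.0
 offset [ 0.0174 -0.0007 -0.0002] twist 0.1
```

View pics/w7.png

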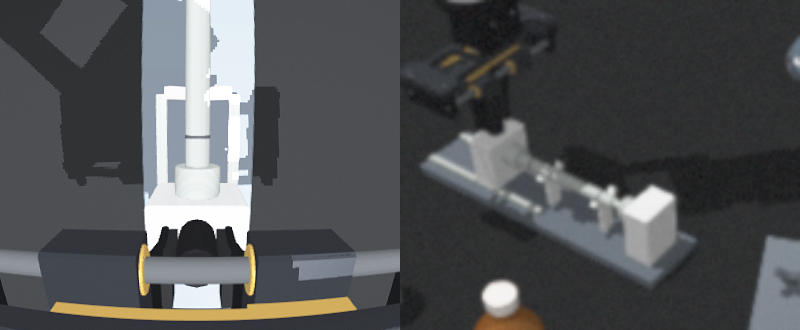

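The tail nose has entered the cup (crop 197,170) and the shoulder is at the cup face. I'll push on slowly and watch the force.

drive_tool(plan=[{"offset": [0.002,-0.001,0],"grip": 0.01,"twist": 0},{"offset": [0.004,-0.001,0],"grip": 0.01,"twist": 0},{"offset": [0.006,-0.001,0],"grip": 0.01,"twist": 0},{"offset": [0.008,-0.001,0],"grip": 0.01,"twist": 0},{"offset": [0.01,-0.001,0],"grip": 0.01,"twist": 0}])

```text
t: 14.8
tcp_pos: [511.5, -245.0, 97.9]
eef_rot: [0.716, 0.698, -0.002, -0.0]
wrist_force: [-6.7, -4.6, 3.1]
grip_width: 0.243
gripper_force: 25.0
```

drive_tool(plan=[{"offset": [0.001,0,0],"grip": 0.01,"twist": 0},{"offset": [0.002,0,0],"grip": 0.01,"twist": 0},{"offset": [0.003,0,0],"grip": 0.01,"twist": 0},{"offset": [0.004,0,0],"grip": 0.01,"twist": 0}])

```text
t: 15.2
tcp_pos: [511.6, -240.9, 97.8]
eef_rot: [0.716, 0.698, -0.002, -0.0]
wrist_force: [-7.1, -5.7, 4.5]
grip_width: 0.247
gripper_force: 25.0
```

drive_tool(plan=[{"offset": [0.001,0,0],"grip": 0.01,"twist": 0},{"offset": [0.002,0,0],"grip": 0.01,"twist": 0},{"offset": [0.003,0,0],"grip": 0.01,"twist": 0}])

```text
t: 15.5
tcp_pos: [511.7, -238.3, 97.9]
eef_rot: [0.716, 0.698, -0.002, -0.0]
wrist_force: [-7.1, -7.0, 2.9]
grip_width: 0.244
gripper_force: 25.0
```

drive_tool(plan=[{"offset": [0.001,0,0],"grip": 0.01,"twist": 0},{"offset": [0.002,0,0],"grip": 0.01,"twist": 0},{"offset": [0.002,0,0],"grip": 0.01,"twist": 0}])

```text
t: 15.8
tcp_pos: [511.7, -238.2, 97.9]
eef_rot: [0.716, 0.698, -0.004, 0.001]
wrist_force: [-8.5, -10.9, 3.1]
grip_width: 0.245
gripper_force: 25.0
```

drive_tool(plan=[{"offset": [0.002,0,0],"grip": 0.01,"twist": 0},{"offset": [0.002,0,0],"grip": 0.01,"twist": 0},{"offset": [0.002,0,0],"grip": 0.01,"twist": 0}])

```text
t: 16.1
tcp_pos: [511.8, -238.0, 97.9]
eef_rot: [0.715, 0.699, -0.004, 0.002]
wrist_force: [-9.6, -14.9, 1.0]
grip_width: 0.246
gripper_force: 25.0
```

drive_tool(plan=[{"offset": [-0.002,0,0],"grip": 0.03,"twist": 0},{"offset": [-0.002,0,0],"grip": 0.05,"twist": 0},{"offset": [-0.002,0,0],"grip": 0.05,"twist": 0},{"offset": [-0.002,0,0],"grip": 0.05,"twist": 0}])

```text
t: 16.5
tcp_pos: [514.0, -233.9, 97.2]
eef_rot: [0.717, 0.697, 0.0, 0.0]
wrist_force: [-0.3, -0.6, -0.3]
grip_width: 0.517
gripper_force: 0.0
```

drive_tool(plan=[{"offset": [0,0,-0.03],"grip": 0.05,"twist": 0},{"offset": [0,0,-0.07],"grip": 0.05,"twist": 0},{"offset": [0,0,-0.11],"grip": 0.05,"twist": 0},{"offset": [-0.02,0,-0.13],"grip": 0.05,"twist": 0},{"offset": [-0.02,0,-0.13],"grip": 0.05,"twist": 0}])

```text
t: 17.0
tcp_pos: [515.8, -257.0, 230.9]
eef_rot: [0.717, 0.697, 0.001, 0.005]
wrist_force: [0.1, 0.8, -0.5]
grip_width: 0.576
gripper_force: 0.0
```

drive_tool(plan=[{"offset": [0,0,0],"grip": 0.05,"twist": 0},{"offset": [0,0,0],"grip": 0.05,"twist": 0}])

```text
t: 17.2
tcp_pos: [512.1, -252.7, 225.2]
eef_rot: [0.717, 0.697, -0.0, -0.002]
wrist_force: [-0.7, 0.3, -0.5]
grip_width: 0.575
gripper_force: 0.0
```

Run:
```python
from h import *
go(511,-237,98,-1.6)
c=cam('wrist');s=cam('scene')
cv2.imwrite('pics/w8.png',np.hstack([c['color'][:330,120:520,::-1],cv2.resize(s['color'][80:212,190:350,::-1],(400,330))]))
P=fpts(c).reshape(-1,3)
for a in range(-250,-10,8):
    e=P[(P[:,1]>=a)&(P[:,1]<a+8)&(abs(P[:,0]-515)<14)&(P[:,2]>55)&(P[:,2]<80)]
    if len(e)>10:
        e=e[e[:,2]>np.percentile(e[:,2],90)-4];print(a,len(e),np.median(e,0).round(1),np.ptp(e[:,0]).round(1))
```

```text
t 17.2 tcp [ 512.1 -252.7  225.2] yaw -1.57 F [-0.7  0.3 -0.5] q6 -0.63 grip 50.0 0.0
 offset [ 0.0153 -0.0011  0.1272] twist 0.0
-226 65 [ 514.1 -219.5   73. ] 26.5
-218 161 [ 513.3 -214.1   73.4] 20.6
-210 148 [ 514.4 -206.    73.8] 20.5
-202 29 [ 510.6 -201.1   73.1] 20.4
-194 88 [ 514.8 -190.    66.9] 13.4
-186 93 [ 514.1 -181.9   67. ] 13.4
-178 102 [ 514.3 -173.6   66.8] 13.5
-170 102 [ 515.5 -166.1   66.6] 20.6
-162 95 [ 514.8 -158.    66.6] 13.4
-154 105 [ 515.1 -150.3   66.7] 13.5
-146 96 [ 515.7 -141.9   66.9] 13.5
-138 101 [ 515.4 -133.8   66.5] 13.5
-130 101 [ 515.7 -126.1   66.7] 13.5
-122 101 [ 516.8 -117.7   66.2] 13.5
-114 94 [ 516.6 -110.1   66.5] 13.5
-106 103 [ 517.2 -101.9   66.6] 13.6
-98 93 [517.4 -94.   66.5] 13.6
-90 110 [515.7 -85.9  66.2] 22.9
-82 87 [517.  -78.   66.5] 22.9
-74 85 [517.2 -70.1  66.5] 14.6
-66 85 [518.3 -62.1  66.5] 14.6
-58 22 [517.  -57.   65.4] 13.7
```

View pics/w8.png

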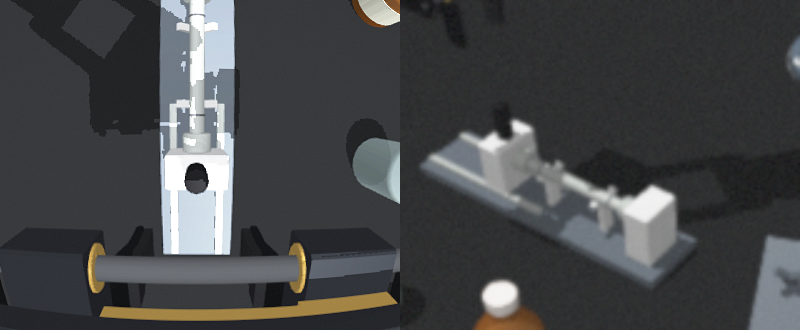

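The column spans cup to cup: full body height runs from y = -200 to y = -54 (146 mm), level, with both noses in the cups. I'm handing the job in.

```bash
python3 -c "
from cell import env
print(env.close_job())"
```

```text
the job is handed in; nothing more can be done
None
```

The long column lies level in the V-rests, held between the two cups with the tailstock slid in and the gripper clear. I handed the job in after about 17 s of robot time; no verdict came back.

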